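# Set the window cell in the clarity tester

## Task

Take the window cell with the blue cap out of the wooden rack and, keeping it upright, lower it gently into the round well of the tester with its clear faces turned away from the light path. Turn it under light pressure until its key finds the slot of the seat and press it fully home there; only then turn cell and seat together counter-clockwise (from above) to the stop, so the clear faces look squarely at lamp and detector, and let go with the cell fully home. Never force it, and leave the red-capped cell, the cartons and the screwdriver alone.

Things in the scene. Friction and masses are not known exactly. Their poses are not given: they have to be found in the camera images.
- cell_mid (a point): Middle of the blue-capped window cell (106 mm tall, about 140 g), on its axis, 53 mm above its lowest point. Axes: z up, x the way light passes: clear faces look to +x and -x, the y faces are black. Body 28 mm square. Its cap, 30 mm square and 22 mm tall, is centred 42 mm above this point and is gripped on opposite flats from above. A half turn about z makes no difference.
- cell: The same cell, same axes, origin at its lowest point, under the key. The steel key is 26 mm long (along x), 6 mm thick and 14 mm tall; above it a round foot, 36 mm in diameter and 24 mm tall, lower edge chamfered. It starts standing in the rack, key in a slot, foot on the rack's top: lift it straight up by over 15 mm first.
- tester: Clarity tester, fixed, 200 x 76 mm, origin at the centre of its underside. The light path runs along its x axis: orange lamp housing at +x, black detector housing at -x, each 60 x 56 mm, 80 mm tall, beginning 36 mm from the centre; between them a grey block 64 mm square, 56 mm tall, with the well. Lined up: the cell's x axis along the tester's x axis, either way round.
- well_mouth (a point): Centre of the mouth of the tester's vertical round well, at the top of the grey block, 56 mm above the bench. The well is 39 mm in diameter with a 2 mm chamfered mouth. With the cell fully home cell_mid is 15 mm above this point, give or take 5 mm; with its key still standing on top of the seat, 14 mm higher. Over 25 N between cell and tester is forcing it.
- well_floor (a point): Nominal top of the rigid brass seat, 24 mm below the well's mouth; its true height, set by a screw, is up to 5 mm off. A slot 9 mm wide, 16 mm deep runs across it. The seat turns stiffly (0.05 N m); its slot starts at an unknown angle, 0.5 to 1.2 rad clockwise (from above) of the tester's x axis. Its stop in the counter-clockwise turn is where the cell is lined up.
- rack: Wooden rack, fixed, 70 x 156 mm, 30 mm tall, origin at the centre of its underside. Two slots along its x axis, 42 mm either side of its centre along its y axis, hold the two cells; which is in which varies.
- blank_mid (a point): Bystander: cell with a red cap and grey faces, same sizes, stays in the rack. Point on its axis, 53 mm above its lowest point.
- stock_box: Bystander: loose white carton of stock, 75 x 120 mm, 55 mm tall, origin at the centre of its underside.
- side_box: Bystander: loose white carton of stock, 120 x 80 mm, 60 mm tall, origin at the centre of its underside.
- driver: Bystander: screwdriver lying on the bench, along its x axis.

How it is judged:
On the way:
1. the cell's key is fully down in the slot while the clear faces are still off the light path (horizontal distance between cell_mid and well_mouth below 0.004 m and z of cell_mid in the frame of well_mouth below 0.022 m and angle between the x axis of cell_mid and the x axis of tester, either way round above 0.2 rad), for 0.1 s.
At the end, for the whole second after the job is handed in: The blue-capped cell is at rest in the well with its key down in the seat's slot (cell_mid less than 22 mm above the well's mouth and within 4 mm of its axis, upright within 0.08 rad), and its clear faces are lined up with the light path within 0.12 rad (angle between the x axis of cell_mid and the x axis of tester, either way round below 0.12 rad and horizontal distance between cell_mid and well_mouth below 0.004 m and z of cell_mid in the frame of well_mouth below 0.022 m and angle between cell_mid's own z axis and vertical below 0.08 rad and linear speed of cell below 0.02 m/s); the robot touches nothing.
It fails at once if the cell is pressed or jammed against the tester with more than 25 N (contact force between cell and tester above 25 N).
It fails at once if the cell is tipped by more than 0.5 rad (angle between cell_mid's own z axis and vertical above 0.5 rad).
It fails at once if the red-capped cell is moved by more than 15 mm (distance of blank_mid from where it was at the start of the episode above 0.015 m).
It fails at once if a carton or the screwdriver is moved by more than 20 mm (distance of any of stock_box, side_box, driver from where it was at the start of the episode above 0.02 m).
It also fails if it takes over 61 s, if anything falls off the work surface, if the arm or the gripper's body presses on something with over 40 N, if the wrist force passes 120 N, or if a joint passes its speed limit or range.

## Robot

A 6-joint arm with a two-finger parallel gripper is mounted at the origin on the work surface. World frame = base frame: x ahead of the robot, y to its left, z up, the work surface at z = 0. Lengths are in m, angles in rad, forces in N, time in s.
With the tool pointing down it reaches from about 0.375 to 0.9 m from the base axis. Payload 3.1 kg.
Tool frame: the origin (TCP) lies between the finger pads; the fingertips stand 22 mm ahead of it and the grasp point (between the pads) lies 3 mm ahead of it; z points along the fingers, y is the line along which they close (so a half turn about z gives the same grasp; the last joint's range is limited). The gripper opens to 87 mm and grips with 3 to 60 N. Pads are 19 mm wide; open, the fingers measure 117 mm over their backs; the gripper's body (75 mm by 190 mm) begins 51 mm behind the grasp point.
Start: joints at [1.048, 0.527, 1.433, -0, 1.181, -0.178], TCP at [0.211, 0.588, 0.245] pointing down, gripper open.
Joint ranges: [-3.08, 3.08], [-0.75, 2.2], [0.22, 2.44], [-1.43, 4.57], [0, 2.65], [-2.85, 2.85]. Speed limits (rad/s): [2.79, 2.79, 3.14, 3.14, 3.14, 3.14].

## Interface

Orientations are given as a unit quaternion [x, y, z, w].
In Python, from rig import robot gives the robot as it stands.
- The arm moves only by the tool move_arm, never from a script. Its argument "series" is text: rows parted by semicolons, each of 6 numbers parted by spaces: the shift along the tool's x, y, z in mm, then the turn, a rotation vector about the tool's x, y, z in degrees. In form: dx dy dz ax ay az; .... A call has 1 to 8 rows; each row is the pose to reach, as a shift and turn from the pose commanded when the call began, along the tool's axes at that moment; what a row does not reach only later rows make up. A row lasts 1/12 s, in which the tool goes at most 41.7 mm and 7.16 degrees, less where a joint would pass 70% of its speed; a pose out of reach is approached as far as the arm can. A call with a gripper value outside its range is refused whole. "jaw" is the opening, from 0 (shut) to 1 (fully open), set as the call begins (left out, the last holds). The fingers move at their own pace and stop on an object; "newtons" is the grip in N (left out, the last holds). Time passes only in rows, so rows that repeat a pose let the fingers close. It gives the time, the measured TCP pose, the force, the opening and the grip force at its end, in the units of the state.
- robot.get_obs(): the state, without advancing time (a new reading comes with each control period).
- robot.camera(name): name is "side" or "top"; returns a dict with "img" (420x560x3 uint8, red, green, blue), "mtx" (3x3 intrinsics, pixels), "distortion" ([k1, k2, p1, p2, k3] as OpenCV has them; the pictures are not rectified), "world_to_cam" (4x4, takes a point from world to camera coordinates). Camera axes: x right, y down, z forward; pixel columns grow to the right and rows downward; lengths in m; the calibration is good to about 2 mm. A picture is of the moment at which its call begins. There is no depth.
- robot.hand_in(): hands the job in; it is judged then, once.
Trained networks look in a picture, given as the dict that the camera call returned (one of the last four; its "shot" number tells which), for a name from the list of things; names that differ only in an ending like _2 or _b are one class to them, and where a whole thing is asked for, a point or a joint stands for the part that bears it (a point fixed in the world has none). Each returns a list of dicts, best first, with "p" (0 to 1); they miss things now and then, are a little off and sometimes report something else, mostly with a low value. They report only what shows in the picture. A call takes as long as a camera call.
- robot.search_frame(picture, thing): "xyz" ([x, y, z] in m, in world coordinates, good to about 4 mm: the middle of the surface that is visible of it).
- robot.tip_of(picture, thing): "xyz" ([x, y, z] in m, in world coordinates, good to about 4 mm: a listed point, or the origin of a listed thing).
The state is a dict: "time": time; "q": joint angles; "joint_velocities": joint speeds; "joint_torque": joint torques, N m; "position": TCP position; "tool_rot": TCP orientation; "ft_force": force on the tool from outside, world axes, zero at the start; "moment": the same for the moment, N m; "grip_width": finger opening in m; "grip_force": force on a finger pad.
Only numpy, scipy, OpenCV 4.12 (cv2) and the standard library are available. Lean on these libraries where they do the work, as an engineer would, in place of code of your own. Each camera call takes 0.05 s, during which the arm holds its last target. There are 200 camera calls.

## Working session

There is one attempt and no reset: what is moved stays moved. The work goes in short steps, Python scripts to look and compute and a tool call to move; the robot and the scene stay as the last step left them, time stands still between calls to the robot, and variables do not carry over. Pictures are saved under pics/ and viewed, at most 10 in all, crops included, and the job is handed in when it is done.

Besides the shell and the picture viewer there is one more tool, called after "Request:" by a JSON object that holds its "api" and its "payload". move_arm: Moves the arm, as the interface text tells. Its arguments: {"type":"object","properties":{"series":{"type":"string"},"jaw":{"type":"number"},"newtons":{"type":"number"}},"required":["series"]}

```bash
mkdir -p pics; ls
cat > h.py <<'E'
from rig import robot
import numpy as np, cv2
def P(c,p):
    W=np.array(c["world_to_cam"]);r,_=cv2.Rodrigues(W[:3,:3])
    return cv2.projectPoints(np.array(p,float).reshape(-1,1,3),r,W[:3,3],np.array(c["mtx"]),np.array(c["distortion"]))[0].reshape(-1,2)
def ray(c,uv,z):
    W=np.array(c["world_to_cam"]);n=cv2.undistortPoints(np.array(uv,float).reshape(-1,1,2),np.array(c["mtx"]),np.array(c["distortion"])).reshape(-1,2)
    R=W[:3,:3];o=-R.T@W[:3,3];d=np.c_[n,np.ones(len(n))]@R
    return o+d*((z-o[2])/d[:,2])[:,None]
E
python3 - <<'E'
from h import *
np.set_printoptions(precision=4,suppress=True)
for n in("top","side"):
    c=robot.camera(n);cv2.imwrite(f"pics/{n}0.png",c["img"][:,:,::-1])
    W=np.array(c["world_to_cam"]);print(n,-W[:3,:3].T@W[:3,3])
    for t in["cell_mid","blank_mid","well_mouth","tester","rack","stock_box","side_box","driver"]:
        r=robot.tip_of(c,t)[:2];print(t,[(np.round(x["xyz"],3).tolist(),round(x["p"],2)) for x in r])
o=robot.get_obs();print(o["time"],o["position"],o["tool_rot"])
E
```

```text
pics
top [ 0.4913 -0.0104  1.3449]
cell_mid [([0.563, 0.137, 0.07], 0.48)]
blank_mid [([0.54, 0.221, 0.072], 0.43)]
well_mouth [([0.467, -0.199, 0.054], 0.93), ([0.464, -0.199, 0.033], 0.63)]
tester [([0.466, -0.201, -0.001], 0.86), ([0.553, 0.18, -0.002], 0.66)]
rack [([0.555, 0.178, 0.001], 0.86), ([0.499, -0.445, -0.001], 0.67)]
stock_box [([0.769, -0.046, -0.004], 0.83), ([0.469, -0.196, 0.056], 0.74)]
side_box [([0.451, 0.453, 0.0], 0.9)]
driver [([0.499, -0.44, -0.001], 0.56)]
side [0.5743 0.8727 0.6041]
cell_mid [([0.562, 0.136, 0.07], 0.66)]
blank_mid [([0.539, 0.221, 0.07], 0.64), ([0.461, -0.197, -0.004], 0.19)]
well_mouth [([0.465, -0.197, 0.052], 0.56)]
tester [([0.46, -0.196, 0.002], 0.72)]
rack [([0.549, 0.18, 0.002], 0.93)]
stock_box [([0.772, -0.042, 0.003], 0.65)]
side_box [([0.451, 0.453, -0.0], 0.66)]
driver [([0.499, -0.44, 0.004], 0.57), ([0.465, -0.195, 0.056], 0.52)]
0.9 [0.2107 0.5884 0.2446] [0.1711 0.9853 0.     0.    ]
```

View pics/top0.png

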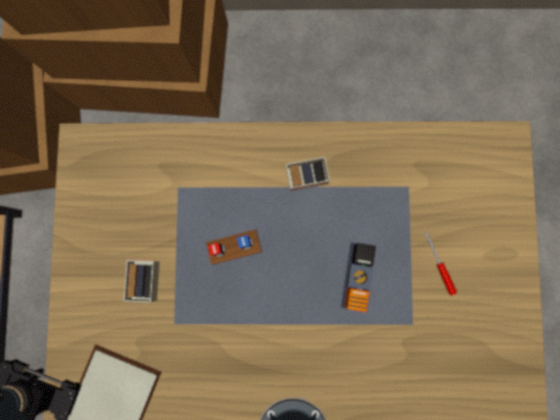

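View pics/side0.png

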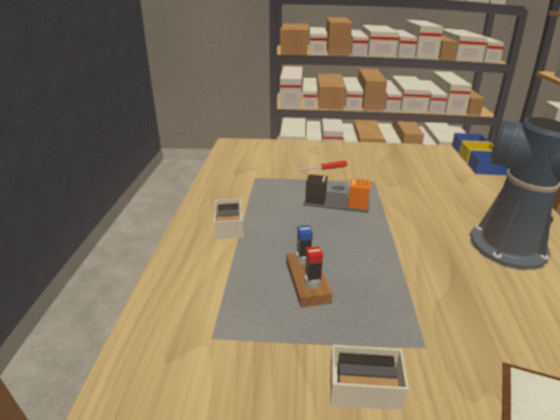

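Top view: blue cap at (244,242) and red at (216,249) on the rack. Tester at (360,277), with the orange lamp at (359,300) nearest the robot. Cartons at (308,172) and (140,281), screwdriver right at (440,265). The side view agrees. The networks' heights match too. Next I'll measure the angles.

Run:
```python
from h import *
np.set_printoptions(precision=4,suppress=True)
c=robot.camera("top");im=c["img"];h=cv2.cvtColor(im,cv2.COLOR_RGB2HSV)
def seg(lo,hi,box):
    m=cv2.inRange(h,lo,hi);k=np.zeros_like(m);a,b,d,e=box;k[b:e,a:d]=m[b:e,a:d]
    ys,xs=np.nonzero(k);return np.c_[xs,ys].astype(float)
for n,lo,hi,box,z in[("lamp",(5,150,100),(18,255,255),(335,285,380,320),.08),("det",(0,0,0),(180,255,45),(345,235,382,270),.08),
  ("blue",(105,150,90),(130,255,255),(230,230,258,255),.122),("red",(0,180,90),(4,255,255),(200,235,230,262),.122),("rack",(5,90,40),(15,255,200),(195,222,270,270),.03)]:
    p=seg(lo,hi,box)
    if len(p)<5: print(n,len(p));continue
    w=ray(c,p,z)[:,:2];r=cv2.minAreaRect((w*1000).astype(np.float32));print(n,len(p),w.mean(0),r)
g=robot.tip_of(c,"cell_mid")[:1]+robot.tip_of(c,"blank_mid")[:1];print(g)
for n,(x0,y0,s) in {"r":(195,215,80),"t":(325,237,80)}.items(): pass
A=cv2.resize(im[215:275,195:275],(640,480),interpolation=cv2.INTER_CUBIC)[:,:,::-1]
B=cv2.resize(im[232:320,325:395],(480,600),interpolation=cv2.INTER_CUBIC)[:,:,::-1]
V=np.zeros((600,800,3),np.uint8);V[:240,:320]=cv2.resize(A,(320,240));V[:,320:]=B;cv2.imwrite("pics/z.png",V)
```

```text
lamp 394 [ 0.3966 -0.182 ] ((398.66351318359375, -182.5653076171875), (58.09013366699219, 59.65526580810547), 80.38025665283203)
det 161 [ 0.5332 -0.1954] ((526.2279052734375, -199.87327575683594), (59.936954498291016, 55.20774459838867), 81.12068176269531)
blue 48 [0.5611 0.1352] ((561.5449829101562, 136.90554809570312), (23.489490509033203, 27.62254524230957), 9.387407302856445)
red 69 [0.5419 0.2191] ((541.6898803710938, 219.61233520507812), (27.361785888671875, 31.288318634033203), 15.893851280212402)
rack 819 [0.5492 0.1765] ((551.1995239257812, 179.61770629882812), (68.65459442138672, 155.9375), 13.982809066772461)
[{'xyz': [0.5645, 0.1369, 0.0731], 'p': 0.58}, {'xyz': [0.5413, 0.2207, 0.0692], 'p': 0.61}]
```

View pics/z.png

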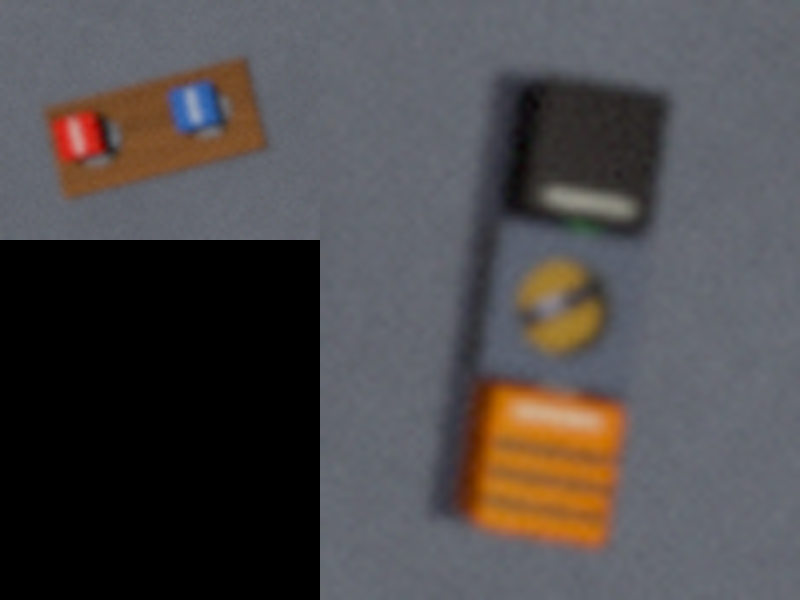

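The crop shows the slot across the brass seat, from (528,315) to (603,285), roughly 60° clockwise of the tester axis. I'll refine that and the well centre.

Run:
```python
from h import *
np.set_printoptions(precision=4,suppress=True)
c=robot.camera("top")
f=lambda x,y:(325+(x-320)*70/480-.4,232+y*88/600-.4)
e=ray(c,[f(528,315),f(603,285)],.032);d=e[1]-e[0];print("slot",np.degrees(np.arctan2(d[1],d[0])))
print("seat",ray(c,[f(561,306)],.032))
# grey block mouth; housing top corners
t=ray(c,[f(535,85),f(668,95),f(645,232),f(625,405),f(605,545),f(488,385),f(475,522)],.08);print(t)
print("mid",(t[0]+t[4])/2)
for s in range(2):
  print([np.round(x["xyz"],4) for x in robot.tip_of(c,"well_mouth")[:1]+robot.tip_of(c,"well_floor")[:1]])
```

```text
slot -68.38406355673104
seat [[ 0.4624 -0.1976  0.032 ]]
[[ 0.5559 -0.1815  0.08  ]
 [ 0.5516 -0.2371  0.08  ]
 [ 0.4942 -0.2263  0.08  ]
 [ 0.4224 -0.2166  0.08  ]
 [ 0.3649 -0.2072  0.08  ]
 [ 0.4307 -0.1599  0.08  ]
 [ 0.3743 -0.1538  0.08  ]]
mid [ 0.4604 -0.1944  0.08  ]
[array([ 0.4647, -0.1988,  0.0323])]
[array([ 0.4647, -0.1988,  0.0323])]
```

Request:
{"api": "move_arm", "payload": {"series": "-482 -306 40 0 0 56; -482 -306 40 0 0 56; -482 -306 40 0 0 56; -482 -306 40 0 0 56; -482 -306 40 0 0 56; -482 -306 40 0 0 56; -482 -306 40 0 0 56; -482 -306 40 0 0 56", "jaw": 0.7}}

```text
time: 1.97
position: [0.4159, 0.3244, 0.2214]
tool_rot: [0.616, 0.788, 0.0, 0.0]
ft_force: [-0.5, 0.3, 0.5]
grip_width: 0.0613
grip_force: 0.0
```

Request:
{"api": "move_arm", "payload": {"series": "-216 96 20 0 0 0; -216 96 20 0 0 0; -216 96 20 0 0 0; -216 96 20 0 0 0; -216 96 20 0 0 0; -216 96 20 0 0 0; -216 96 20 0 0 0; -216 96 20 0 0 0"}}

```text
time: 2.63
position: [0.5622, 0.1389, 0.201]
tool_rot: [0.615, 0.789, 0.0, -0.0]
ft_force: [-0.6, -0.3, -0.6]
grip_width: 0.0609
grip_force: 0.0
```

Run:
```python
from h import *
np.set_printoptions(precision=4,suppress=True)
o=robot.get_obs();p=np.array(o["position"]);print(p,o["tool_rot"],o["grip_width"])
c=robot.camera("side");S=[]
for t in("cell_mid",):
  print([(np.round(x["xyz"],4),x["p"]) for x in robot.tip_of(c,t)[:1]])
u,v=P(c,[.563,.1365,.11])[0].astype(int);print(u,v)
cr=c["img"][v-60:v+45,u-70:u+70];cv2.imwrite("pics/s1.png",cv2.resize(cr,(800,600),interpolation=cv2.INTER_CUBIC)[:,:,::-1])
```

```text
[0.5622 0.1389 0.201 ] [ 0.615   0.7886  0.     -0.0002] 0.06092984153062496
[(array([0.5617, 0.1384, 0.0697]), 0.76)]
305 232
```

View pics/s1.png

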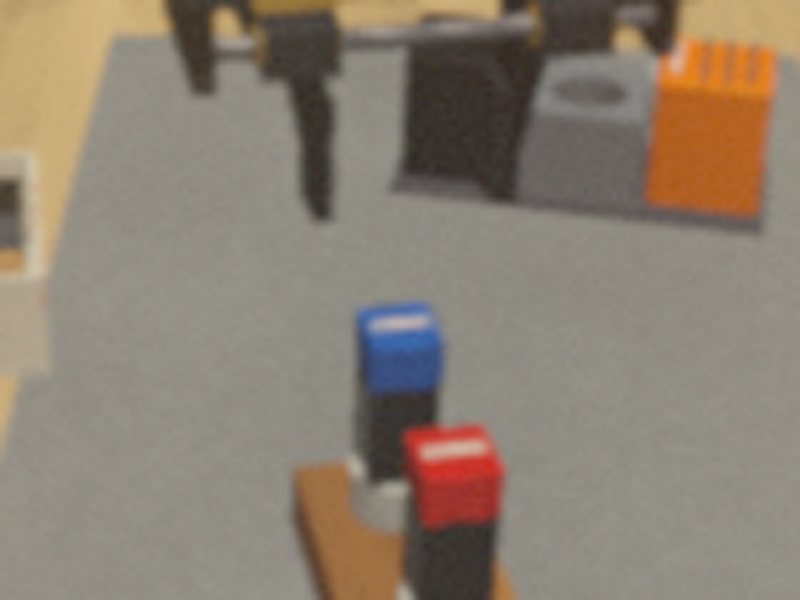

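The crop shows the open fingers straddling the blue cap, which is at about (400,345), and well clear of the red cell. Descending to grasp.

Request:
{"api": "move_arm", "payload": {"series": "-2 0 35 0 0 0; -2 0 65 0 0 0; -2 0 87 0 0 0; -2 0 87 0 0 0; -2 0 87 0 0 0"}}

```text
time: 3.15
position: [0.5601, 0.1398, 0.1137]
tool_rot: [0.613, 0.79, -0.001, -0.001]
ft_force: [0.5, 1.0, 0.3]
grip_width: 0.0609
grip_force: 0.0
```

Request:
{"api": "move_arm", "payload": {"series": "0 0 0 0 0 0; 0 0 0 0 0 0; 0 0 0 0 0 0; 0 0 0 0 0 0; 0 0 0 0 0 0; 0 0 0 0 0 0", "jaw": 0.2, "newtons": 20}}

```text
time: 3.65
position: [0.5621, 0.1385, 0.1149]
tool_rot: [0.614, 0.79, 0.0, 0.001]
ft_force: [0.6, 0.1, 2.7]
grip_width: 0.0296
grip_force: 20.0
```

Request:
{"api": "move_arm", "payload": {"series": "0 0 -10 0 0 0; 0 0 -25 0 0 0; 0 0 -55 0 0 0; 0 0 -88 0 0 0; 0 0 -88 0 0 0; 0 0 -88 0 0 0"}}

```text
time: 4.15
position: [0.5631, 0.1385, 0.2048]
tool_rot: [0.614, 0.79, 0.002, 0.002]
ft_force: [-0.1, 1.2, -1.5]
grip_width: 0.0294
grip_force: 20.0
```

Run:
```python
from h import *
o=robot.get_obs();print(o["time"],o["position"],o["tool_rot"],o["q"],o["ft_force"])
```

```text
4.15 [0.56307064 0.13848028 0.2048223 ] [0.61359643 0.78961536 0.00170237 0.00202488] [ 4.85603421e-02  5.13782586e-01  1.59252537e+00 -6.22444252e-05
  1.02999413e+00 -2.00984217e-01] [-0.14943154  1.16706336 -1.4978179 ]
```

Request:
{"api": "move_arm", "payload": {"series": "-15 -9 0 0 0 5; -50 -30 0 0 0 12; -85 -51 0 0 0 19; -120 -72 0 0 0 26; -155 -92 0 0 0 33; -190 -113 0 0 0 40; -220 -131 0 0 0 47; -241 -143 0 0 0 54"}}

```text
time: 4.82
position: [0.4805, -0.1327, 0.201]
tool_rot: [0.907, 0.421, -0.001, -0.001]
ft_force: [0.3, 0.3, -1.2]
grip_width: 0.0298
grip_force: 20.0
```

Request:
{"api": "move_arm", "payload": {"series": "-25 12 0 0 0 7; -50 24 0 0 0 14; -63 30 0 0 0 21; -63 30 0 0 0 28; -63 30 0 0 0 28; -63 30 0 0 0 28; -63 30 0 0 0 28"}}

```text
time: 5.4
position: [0.4649, -0.1971, 0.2015]
tool_rot: [0.981, 0.195, -0.001, -0.001]
ft_force: [-0.0, -0.7, -0.8]
grip_width: 0.0296
grip_force: 20.0
```

Run:
```python
from h import *
np.set_printoptions(precision=4,suppress=True)
o=robot.get_obs();q=o["tool_rot"];print(o["time"],np.array(o["position"]),np.degrees(2*np.arctan2(q[1],q[0]))-90,np.array(o["ft_force"]))
for n in("side","top"):
    c=robot.camera(n)
    for t in("cell_mid","well_mouth","tester","cell"): print(n,t,[(np.round(x["xyz"],4),round(x["p"],2)) for x in robot.tip_of(c,t)[:1]])
    if n=="side":
        u,v=P(c,[.464,-.198,.11])[0].astype(int)
        V=cv2.resize(c["img"][v-38:v+37,u-50:u+50],(800,600),interpolation=cv2.INTER_CUBIC);cv2.imwrite("pics/s2.png",V[:,:,::-1])
        print(u,v,P(c,[[.464,-.198,.056],[.464,-.198,.1],[.464,-.198,.19]]))
```

```text
5.4 [ 0.4649 -0.1971  0.2015] -67.5198848011381 [-0.0494 -0.7354 -0.8017]
side cell_mid [(array([ 0.4661, -0.1966,  0.1552]), 0.8)]
side well_mouth [(array([ 0.4651, -0.1963,  0.0558]), 0.83)]
side tester [(array([ 0.4629, -0.1952, -0.0009]), 0.88)]
side cell [(array([ 0.471 , -0.2009,  0.0999]), 0.89)]
339 170 [[338.034  186.7331]
 [339.1588 173.6691]
 [341.5448 145.4082]]
top cell_mid []
top well_mouth [(array([ 0.4687, -0.199 ,  0.0558]), 0.74)]
top tester [(array([ 0.4653, -0.198 ,  0.0005]), 0.87)]
top cell []
```

View pics/s2.png

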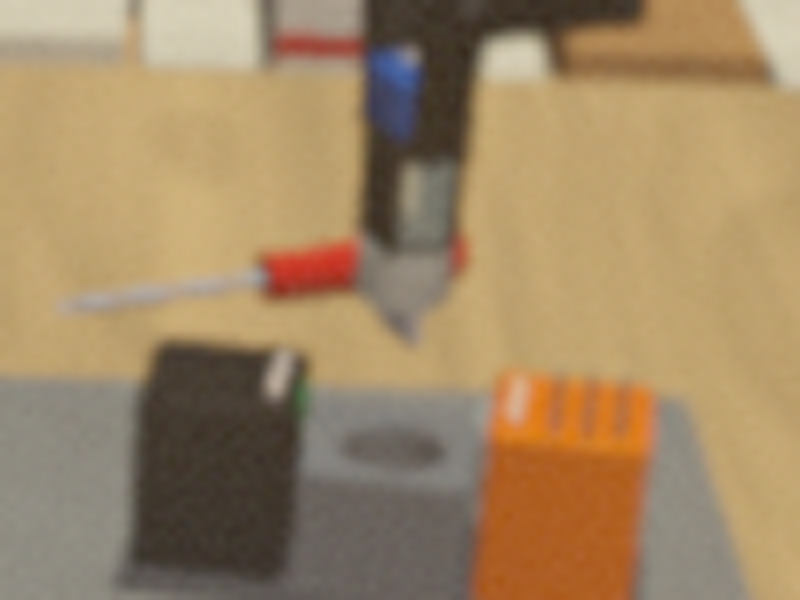

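The crop shows the cell upright, with its foot at (405,270) and key tip at (410,345), above the well mouth at (393,447). That agrees with the projected well axis. Lowering now.

Request:
{"api": "move_arm", "payload": {"series": "0 0 20 0 0 0; 0 0 38 0 0 0; 0 0 48 0 0 0; 0 0 53 0 0 0; 0 0 55 0 0 0; 0 0 55 0 0 0", "newtons": 12}}

```text
time: 6.4
position: [0.4656, -0.1981, 0.1471]
tool_rot: [0.981, 0.193, -0.0, -0.0]
ft_force: [0.5, -0.8, -1.7]
grip_width: 0.0299
grip_force: 12.0
```

Request:
{"api": "move_arm", "payload": {"series": "0 0 1 0 0 0; 0 0 2 0 0 0; 0 0 3 0 0 0; 0 0 4 0 0 0; 0 0 5 0 0 0; 0 0 5 0 0 0"}}

```text
time: 6.9
position: [0.4655, -0.198, 0.1422]
tool_rot: [0.981, 0.193, 0.0, -0.0]
ft_force: [0.5, -0.2, -1.7]
grip_width: 0.0299
grip_force: 12.0
```

Request:
{"api": "move_arm", "payload": {"series": "0 0 0.7 0 0 0; 0 0 1.4 0 0 0; 0 0 2.1 0 0 0; 0 0 2.8 0 0 0; 0 0 3.5 0 0 0; 0 0 4.2 0 0 0; 0 0 4.2 0 0 0"}}

```text
time: 7.48
position: [0.4653, -0.1979, 0.138]
tool_rot: [0.981, 0.193, -0.0, -0.0]
ft_force: [-0.3, -0.2, -0.4]
grip_width: 0.0297
grip_force: 12.0
```

Request:
{"api": "move_arm", "payload": {"series": "0 0 0.7 0 0 0; 0 0 1.4 0 0 0; 0 0 2.1 0 0 0; 0 0 2.8 0 0 0; 0 0 3.5 0 0 0; 0 0 3.5 0 0 0"}}

```text
time: 7.98
position: [0.4651, -0.1977, 0.1342]
tool_rot: [0.981, 0.193, -0.0, -0.001]
ft_force: [-0.8, 0.6, -1.5]
grip_width: 0.0302
grip_force: 12.0
```

Request:
{"api": "move_arm", "payload": {"series": "0 0 0.7 0 0 0; 0 0 1.4 0 0 0; 0 0 2.1 0 0 0; 0 0 2.8 0 0 0; 0 0 3.5 0 0 0; 0 0 3.5 0 0 0"}}

```text
time: 8.48
position: [0.4652, -0.1977, 0.1308]
tool_rot: [0.981, 0.193, -0.0, -0.0]
ft_force: [-1.6, 2.2, -0.0]
grip_width: 0.0298
grip_force: 12.0
```

Request:
{"api": "move_arm", "payload": {"series": "0 -0.5 0.7 0 0 0; -0.2 -0.5 1.4 0 0 0; -0.2 -0.5 2.1 0 0 0; -0.2 -0.5 2.8 0 0 0; -0.2 -0.5 2.8 0 0 0"}}

```text
time: 8.9
position: [0.4651, -0.1976, 0.1281]
tool_rot: [0.981, 0.193, -0.0, -0.0]
ft_force: [-1.5, 1.7, -0.0]
grip_width: 0.0299
grip_force: 12.0
```

Request:
{"api": "move_arm", "payload": {"series": "0 -0.5 0.7 0 0 0; -0.2 -0.5 1.4 0 0 0; -0.2 -0.5 2.1 0 0 0; -0.2 -0.5 2.8 0 0 0; -0.2 -0.5 2.8 0 0 0"}}

```text
time: 9.32
position: [0.465, -0.1974, 0.1254]
tool_rot: [0.981, 0.193, 0.0, 0.0]
ft_force: [-1.8, 1.2, -0.9]
grip_width: 0.0299
grip_force: 12.0
```

Request:
{"api": "move_arm", "payload": {"series": "0 -0.3 0.7 0 0 0; -0.2 -0.3 1.4 0 0 0; -0.2 -0.3 2.1 0 0 0; -0.2 -0.3 2.8 0 0 0; -0.2 -0.3 2.8 0 0 0"}}

```text
time: 9.73
position: [0.4649, -0.1974, 0.1226]
tool_rot: [0.981, 0.193, 0.0, 0.0]
ft_force: [0.5, 1.2, -2.3]
grip_width: 0.0297
grip_force: 12.0
```

No vertical resistance below the level of the seat top, so the key looks to be in the slot. Continuing gently until it bottoms.

Request:
{"api": "move_arm", "payload": {"series": "0 0 0.7 0 0 0; 0 0 1.4 0 0 0; 0 0 2.1 0 0 0; 0 0 2.8 0 0 0; 0 0 2.8 0 0 0"}}

```text
time: 10.15
position: [0.4647, -0.1972, 0.1198]
tool_rot: [0.981, 0.193, 0.0, 0.0]
ft_force: [-0.4, 0.5, -1.5]
grip_width: 0.0301
grip_force: 12.0
```

Request:
{"api": "move_arm", "payload": {"series": "0 0 0.6 0 0 0; 0 0 1.2 0 0 0; 0 0 1.8 0 0 0; 0 0 1.8 0 0 0"}}

```text
time: 10.48
position: [0.4645, -0.197, 0.1179]
tool_rot: [0.981, 0.193, -0.0, -0.0]
ft_force: [-0.5, 1.1, -0.6]
grip_width: 0.0298
grip_force: 12.0
```

Request:
{"api": "move_arm", "payload": {"series": "0 0 0.6 0 0 0; 0 0 1.2 0 0 0; 0 0 1.8 0 0 0; 0 0 1.8 0 0 0"}}

```text
time: 10.82
position: [0.4645, -0.197, 0.1162]
tool_rot: [0.981, 0.193, 0.0, 0.0]
ft_force: [-0.0, -0.0, -0.2]
grip_width: 0.03
grip_force: 12.0
```

Request:
{"api": "move_arm", "payload": {"series": "0 0 0.5 0 0 0; 0 0 1 0 0 0; 0 0 1.5 0 0 0; 0 0 1.5 0 0 0"}}

```text
time: 11.15
position: [0.4642, -0.1969, 0.1146]
tool_rot: [0.981, 0.193, -0.0, -0.0]
ft_force: [-0.7, 0.4, -1.3]
grip_width: 0.03
grip_force: 12.0
```

Request:
{"api": "move_arm", "payload": {"series": "0 0 0.5 0 0 0; 0 0 1 0 0 0; 0 0 1.5 0 0 0; 0 0 1.5 0 0 0"}}

```text
time: 11.48
position: [0.4642, -0.1969, 0.1131]
tool_rot: [0.981, 0.193, -0.0, -0.0]
ft_force: [-1.1, -0.2, -1.1]
grip_width: 0.0298
grip_force: 12.0
```

Request:
{"api": "move_arm", "payload": {"series": "0 0 0.5 0 0 0; 0 0 1 0 0 0; 0 0 1.5 0 0 0; 0 0 1.5 0 0 0"}}

```text
time: 11.82
position: [0.4643, -0.1969, 0.1119]
tool_rot: [0.981, 0.193, -0.0, -0.0]
ft_force: [-2.2, 0.7, 2.3]
grip_width: 0.0298
grip_force: 12.0
```

Request:
{"api": "move_arm", "payload": {"series": "0 0 0.5 0 0 0; 0 0 1 0 0 0; 0 0 1 0 0 0"}}

```text
time: 12.07
position: [0.4646, -0.1971, 0.1117]
tool_rot: [0.981, 0.193, 0.0, 0.0]
ft_force: [-3.2, 0.8, 8.6]
grip_width: 0.03
grip_force: 12.0
```

Run:
```python
from h import *
np.set_printoptions(precision=4,suppress=True)
o=robot.get_obs();q=o["tool_rot"];print(o["time"],np.array(o["position"]),np.degrees(2*np.arctan2(q[1],q[0]))-90,np.array(o["ft_force"]),o["moment"])
c=robot.camera("side")
for t in("cell_mid","well_mouth"): print(t,[(np.round(x["xyz"],4),round(x["p"],2)) for x in robot.tip_of(c,t)[:1]])
u,v=P(c,[.464,-.198,.09])[0].astype(int)
V=cv2.resize(c["img"][v-38:v+37,u-50:u+50],(800,600),interpolation=cv2.INTER_CUBIC);cv2.imwrite("pics/s3.png",V[:,:,::-1])
```

```text
12.0667 [ 0.4646 -0.1971  0.1117] -67.68833176341862 [-3.2126  0.8194  8.5881] [0.1477 0.681  0.0361]
cell_mid [(array([ 0.4652, -0.1961,  0.067 ]), 0.78)]
well_mouth [(array([ 0.4648, -0.1951,  0.0558]), 0.58)]
```

View pics/s3.png

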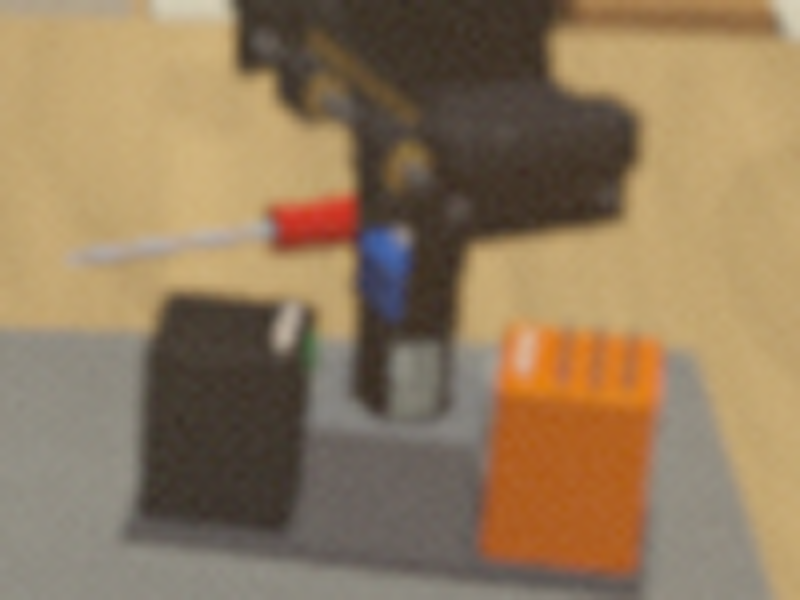

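The cell is home: cell_mid is about 11 mm above the mouth, the reaction is 9 N, and the body stands upright in the well at (415,400) in the crop. I'll ease off slightly and turn counter-clockwise.

Request:
{"api": "move_arm", "payload": {"series": "-0.5 0 -0.7 0 0 0; -0.5 0 -0.7 0 0 -2; -0.5 0 -0.7 0 0 -4; -0.5 0 -0.7 0 0 -6; -0.5 0 -0.7 0 0 -8; -0.5 0 -0.7 0 0 -10; -0.5 0 -0.7 0 0 -12; -0.5 0 -0.7 0 0 -12", "newtons": 20}}

```text
time: 12.88
position: [0.4639, -0.1972, 0.1117]
tool_rot: [0.955, 0.295, 0.0, 0.0]
ft_force: [-2.9, 0.9, 3.4]
grip_width: 0.0298
grip_force: 20.0
```

```bash
cat > s.py <<'E'
from h import *
np.set_printoptions(precision=4,suppress=True)
o=robot.get_obs();q=o["tool_rot"];a=2*np.arctan2(q[1],q[0]);f=np.array(o["ft_force"])
x=np.array([np.cos(a),np.sin(a)]);y=np.array([x[1],-x[0]])
print(o["time"],np.array(o["position"]),np.degrees(a)-90,f,"tool xy",f[:2]@x,f[:2]@y,np.array(o["moment"]))
E
python3 s.py
```

```text
12.8833 [ 0.4639 -0.1972  0.1117] -55.67626766515325 [-2.9304  0.8807  3.3626] tool xy -1.9235664252978482 -2.3796913051735986 [ 0.0583  0.541  -0.0048]
```

Request:
{"api": "move_arm", "payload": {"series": "-0.2 -0.2 0 0 0 -2.5; -0.4 -0.4 0 0 0 -5; -0.4 -0.4 0 0 0 -7.5; -0.4 -0.4 0 0 0 -10; -0.4 -0.4 0 0 0 -12.5; -0.4 -0.4 0 0 0 -15; -0.4 -0.4 0 0 0 -17.5; -0.4 -0.4 0 0 0 -20"}}

```text
time: 13.55
position: [0.4637, -0.1971, 0.1116]
tool_rot: [0.89, 0.457, 0.0, 0.0]
ft_force: [-1.1, 1.4, 2.9]
grip_width: 0.0298
grip_force: 20.0
```

```bash
python3 s.py
```

```text
13.55 [ 0.4637 -0.1971  0.1116] -35.65801261696435 [-1.0727  1.3527  2.9238] tool xy 0.47381051281801323 -1.6601410386406477 [ 0.1258  0.3347 -0.0613]
```

Request:
{"api": "move_arm", "payload": {"series": "0 -0.2 0 0 0 -2.5; 0 -0.2 0 0 0 -5; 0 -0.2 0 0 0 -7.5; 0 -0.2 0 0 0 -10; 0 -0.2 0 0 0 -12.5; 0 -0.2 0 0 0 -15; 0 -0.2 0 0 0 -17.5; 0 -0.2 0 0 0 -19"}}

```text
time: 14.22
position: [0.4635, -0.197, 0.1116]
tool_rot: [0.802, 0.597, 0.0, 0.0]
ft_force: [-1.7, 1.8, 3.0]
grip_width: 0.03
grip_force: 20.0
```

```bash
python3 s.py
```

```text
14.2167 [ 0.4635 -0.197   0.1116] -16.674907523801934 [-1.7048  1.775   3.0373] tool xy 1.2112078013817396 -2.142410058047769 [ 0.0639  0.3485 -0.0729]
```

Request:
{"api": "move_arm", "payload": {"series": "0.2 -0.3 0 0 0 -1.5; 0.2 -0.3 0 0 0 -3; 0.2 -0.3 0 0 0 -4.5; 0.2 -0.3 0 0 0 -6; 0.2 -0.3 0 0 0 -6"}}

```text
time: 14.63
position: [0.4635, -0.1969, 0.1116]
tool_rot: [0.77, 0.638, 0.0, 0.0]
ft_force: [-1.4, 1.4, 2.4]
grip_width: 0.0301
grip_force: 20.0
```

```bash
python3 s.py
```

```text
14.6333 [ 0.4635 -0.1969  0.1116] -10.729172762923142 [-1.4312  1.4227  2.3866] tool xy 1.131432693784006 -1.6710225004436912 [ 0.064   0.2728 -0.0235]
```

Request:
{"api": "move_arm", "payload": {"series": "0 0 0 0 0 -0.7; 0 0 0 0 0 -1.4; 0 0 0 0 0 -2.1; 0 0 0 0 0 -2.1"}}

```text
time: 14.97
position: [0.4634, -0.1969, 0.1115]
tool_rot: [0.758, 0.652, 0.0, 0.0]
ft_force: [-0.3, 0.7, 1.8]
grip_width: 0.0298
grip_force: 20.0
```

```bash
python3 s.py
```

```text
14.9667 [ 0.4634 -0.1969  0.1115] -8.580094609807759 [-0.3313  0.7317  1.8296] tool xy 0.6740910495373864 -0.4367559426240472 [0.0827 0.1178 0.0301]
```

Request:
{"api": "move_arm", "payload": {"series": "0 0 0 0 0 -0.7; 0 0 0 0 0 -1.4; 0 0 0 0 0 -2; 0 0 0 0 0 -2"}}

```text
time: 15.3
position: [0.4633, -0.1969, 0.1115]
tool_rot: [0.747, 0.665, 0.0, 0.0]
ft_force: [-0.2, 1.3, 2.1]
grip_width: 0.03
grip_force: 20.0
```

```bash
python3 s.py
```

```text
15.3 [ 0.4633 -0.1969  0.1115] -6.598614330823224 [-0.2082  1.2738  2.1184] tool xy 1.2414549556774006 -0.35323400244338576 [ 0.0296  0.0151 -0.1938]
```

The torque jumped to 0.19 N m at -6.6°, which is the stop and agrees with the tester axis at about -8.9°. I'll relax slightly, open, and back away upward.

Request:
{"api": "move_arm", "payload": {"series": "0 0 0 0 0 1; 0 0 0 0 0 1"}}

```text
time: 15.47
position: [0.4633, -0.1969, 0.1115]
tool_rot: [0.753, 0.658, 0.0, 0.0]
ft_force: [0.5, 0.1, 1.5]
grip_width: 0.0298
grip_force: 20.0
```

Request:
{"api": "move_arm", "payload": {"series": "0 0 0 0 0 0; 0 0 0 0 0 0; 0 0 0 0 0 0; 0 0 0 0 0 0; 0 0 0 0 0 0; 0 0 0 0 0 0", "jaw": 0.6}}

```text
time: 15.97
position: [0.463, -0.1967, 0.1114]
tool_rot: [0.752, 0.659, -0.0, -0.0]
ft_force: [-0.6, 0.3, 0.2]
grip_width: 0.0517
grip_force: 0.0
```

Request:
{"api": "move_arm", "payload": {"series": "0 0 -10 0 0 0; 0 0 -35 0 0 0; 0 0 -75 0 0 0; 0 0 -110 0 0 0; 110 0 -120 0 0 0; 150 0 -120 0 0 0; 190 0 -120 0 0 0; 220 0 -120 0 0 0"}}

```text
time: 16.63
position: [0.4851, -0.0305, 0.2316]
tool_rot: [0.753, 0.658, 0.001, 0.001]
ft_force: [1.3, 0.6, -0.0]
grip_width: 0.0523
grip_force: 0.0
```

Run:
```python
from h import *
np.set_printoptions(precision=4,suppress=True)
o=robot.get_obs();print(o["time"],np.array(o["position"]),o["grip_width"],o["ft_force"])
V=np.zeros((600,800,3),np.uint8)
for i,n in enumerate(("side","top")):
    c=robot.camera(n)
    for t in("cell_mid","well_mouth"): print(n,t,[(np.round(x["xyz"],4),round(x["p"],2)) for x in robot.tip_of(c,t)[:1]])
    u,v=P(c,[.464,-.198,.09])[0].astype(int)
    V[:,i*400:i*400+400]=cv2.resize(c["img"][v-45:v+45,u-30:u+30],(400,600),interpolation=cv2.INTER_CUBIC)
cv2.imwrite("pics/f.png",V[:,:,::-1])
```

```text
16.6333 [ 0.4851 -0.0305  0.2316] 0.052286938053386245 [ 1.3469  0.5788 -0.0019]
side cell_mid [(array([ 0.4626, -0.1984,  0.066 ]), 0.56)]
side well_mouth [(array([ 0.4625, -0.1968,  0.0498]), 0.9)]
top cell_mid [(array([ 0.4652, -0.2005,  0.0152]), 0.57)]
top well_mouth [(array([ 0.4658, -0.1982,  0.0551]), 0.59)]
```

View pics/f.png

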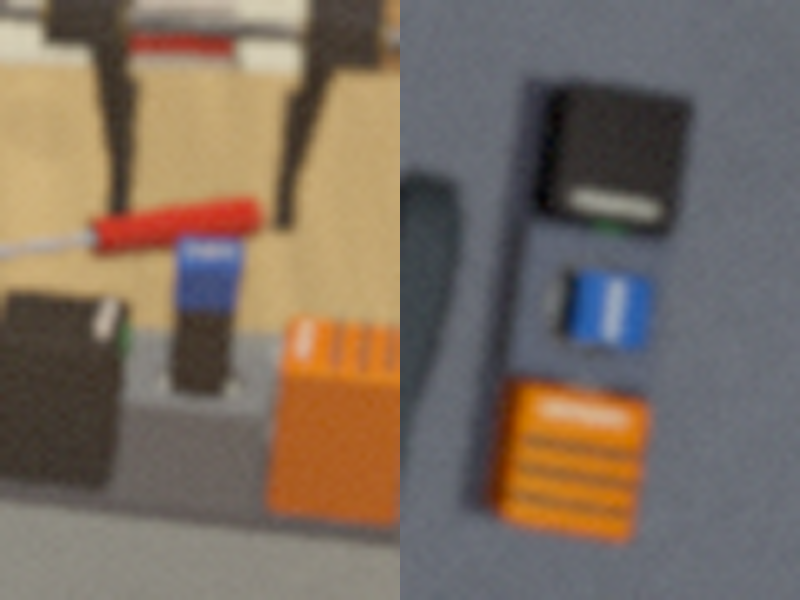

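The cell stands upright and home. A black face points sideways, and the cap's label line, (618,282)–(608,338), runs along the lamp–detector axis. The gripper is clear. Handing in.

```bash
python3 -c "
from rig import robot
print(robot.hand_in())"
```

```text
the job is handed in; nothing more can be done
None
```

I handed the job in at about 17 s of the 61 s allowed: the blue-capped cell is fully home in the seat slot, turned to the stop and released upright; my last look showed it lined up, but the hand-in gave no verdict.

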